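Seat the pump battery in its charging cradle

TASK

Lift the green dust cover out of the charging cradle's bay and lay it flat, tab up, in the aluminium tray. Then slide the battery along the cradle so that its tongue end dips first into the bay and under the steel lip, and press its raised tail down past the sprung catch until it sits fully home and flat. Press firmly but do not hammer it, and leave the other things on the cart where they are.

Things in the scene. Friction and masses are not known exactly. Their poses are not given: they have to be found in the camera images.
- cradle: White charging cradle fixed to the cart top, 276 long (its x) x 111 wide (its y). Origin at the centre of its underside, z up; x points from the loading deck to the bay. Deck top at z = 42 for x = -138 to +12; bay floor at z = 30 for x = +12 to +114. Grey side rails along the full length, 91 apart inside, each 10 thick, tops at z = 54.
- deck_edge (a point): Middle of the deck's edge where the bay begins (cradle x = +12, z = 42). Just below it a sprung steel wedge, 36 wide, slopes from the edge down into the bay, sticking out 4 mm at 7 below the deck. It holds the battery's tail 4 to 10 mm up until the tail is pressed down with about 5 to 15 N, then yields towards the deck (cradle -x).
- bay_floor (a point): Middle of the bay's open floor (cradle x = +63, z = 30). The bay is 102 long, 91 wide and 12 deep below the deck.
- lip_edge (a point): Middle of the lower edge of the steel lip (cradle x = +110, z = 41), which overhangs the bay by 4 from its end wall at x = +114; top of the lip at z = 46.
- battery: Dark grey battery block, 100 long (x) x 88 wide (y) x 30 high, about 0.45 kg, too large to grasp. Origin at the centre of its underside, x towards the nose. Starts lying on the cradle's deck between the rails, nose towards the bay, its x along the cradle's x. Seated: origin at x = +62 to +64, z = 30 in the cradle's frame, its top 18 above the deck.
- battery_mid (a point): Centre of the battery's top face. When the battery's middle passes the deck's edge the nose drops to the bay floor and the tail rises up to 12 mm off the deck, so push the tail face 15 to 25 mm above the deck.
- battery_nose (a point): Middle of the lower front edge of the battery's nose tongue (battery x = +50, z = 0). The tongue is 7 long, 62 wide, 8 high, at the bottom of the nose.
- battery_tail (a point): Middle of the upper edge of the battery's flat tail face (battery x = -50, z = 30); axes as the battery's.
- cover: Green plastic dust cover lying loose in the bay: plate 80 x 80 x 8 with an upright pull tab in its middle, 12 thick (x), 36 wide (y), its top 44 above the origin; 60 g. Origin at the centre of the plate's underside; axes start within about 0.03 rad of the cradle's.
- tray: Open aluminium tray, 160 (x) x 140 (y) x 20 high, walls 4, floor about 4 thick, fixed. Origin at the centre of its underside. May stand on the left or on the right of the cradle (its place is swapped with the red cashbox, 142 x 162 x 80 high).
- tyre_lever: Orange plastic tyre lever, about 135 long, lying beyond the cradle; origin under its middle. Bystander.
- kickstand_foot: Chrome kickstand foot, 55 x 30 x 38 high, beyond the cradle; origin under its middle. Bystander.
- end_plug: Grey rubber handlebar plug, 32 across, 28 high, standing between the robot and the cradle; origin under its middle. Bystander.
- pump_adaptor: Copper pump adaptor, 22 across, 30 high, standing between the robot and the cradle; origin under its middle. Bystander.
- patch_tin: Yellow patch tin, 60 across, 35 high, at the far side; origin under its middle. Bystander.
- spanner: Steel spanner, 160 long, lying at the far side; origin under its middle. Bystander.
There are look-alikes about, which are no part of the job. Of the things that look like the tray, the smaller one is meant. There is more than one size of the battery; the job needs the larger.

How it is judged (in metres and radians):
On the way, in this order (a step that is already met when the one before it is completed fails the run):
1. the dust cover lies flat, tab up, in the tray, let go (x of cover in the frame of tray between -0.06 and 0.06 m and y of cover in the frame of tray between -0.06 and 0.06 m and z of cover in the frame of tray below 0.01 m and angle between cover's own z axis and vertical below 0.12 rad and contact force between the fingers and cover below 0.1 N), for 0.2 s.
2. the battery stands tilted with its tongue end down in the bay and its tail still up (z of battery_nose in the frame of cradle below 0.036 m and x of battery_nose in the frame of cradle above 0.03 m and angle between battery's own z axis and vertical above 0.04 rad), for 0.05 s.
At the end, for the whole second after the job is handed in: The battery lies flat on the bay floor (within 2.5 mm in height and 0.025 rad), its tongue under the lip (within about 2 mm of its seat along the bay), at rest; the dust cover lies flat, tab up (within 0.12 rad), on the tray's floor, let go and at rest (all of step 1 and x of battery in the frame of cradle between 0.06 and 0.0665 m and y of battery in the frame of cradle between -0.004 and 0.004 m and z of battery in the frame of cradle between 0.0275 and 0.0325 m and angle between battery's own z axis and vertical below 0.025 rad and linear speed of each of battery, cover below 0.02 m/s); the robot touches nothing.
It fails at once if the battery is hammered (more than 90 N from the robot) (contact force between the fingers and battery above 90 N).
It fails at once if another thing on the cart is moved by more than 30 mm (distance of any of tyre_lever, kickstand_foot, end_plug, pump_adaptor, patch_tin, spanner from where it was at the start of the episode above 0.03 m).
It also fails if it takes over 59 s, if anything falls off the work surface, if the arm or the gripper's body presses on something with over 40 N, if the wrist force passes 120 N, or if a joint passes its speed limit or range.

ROBOT

A 7-joint arm with a two-finger parallel gripper is mounted at the origin on the work surface. World frame = base frame: x ahead of the robot, y to its left, z up, the work surface at z = 0. Lengths are in mm, angles in rad, forces in N, time in s.
With the tool pointing down it reaches from about 400 to 875 mm from the base axis. Payload 4.4 kg.
Tool frame: the origin (TCP) lies at the very end of the fingers, on their centre line; the grasp point (between the pads) lies 19 mm behind it; y points along the fingers, z is the direction in which the jaws open and shut, and the axes are right-handed (so a half turn about y gives the same grasp; the last joint's range is limited). The gripper opens to 85 mm and grips with 20 to 120 N. Pads are 22 mm wide; open, the fingers measure 114 mm over their backs; the gripper's body (76 mm by 85 mm) begins 54 mm behind the grasp point. The pads swing forward as they close: fully open they stand 13 mm farther back than shut.
Start: joints at [-1.201, 0.628, 0.038, 1.517, -0.027, 0.996, -0.02], TCP at [274.367, 589.271, 231.313] pointing down, gripper open.
Joint ranges: [-3.06, 3.06], [-0.37, 2.12], [-1.25, 1.32], [0.18, 2.47], [-1.1, 4.24], [0.23, 1.98], [-2.94, 2.94]. Speed limits (rad/s): [2.57, 2.57, 3.14, 3.14, 3.14, 3.14, 3.14].

INTERFACE

Orientations are given as [roll, pitch, yaw] about the fixed x, y, z axes, in that order (R = Rz(yaw) Ry(pitch) Rx(roll)).
In Python, from cell import read_state, get_image, finish_job gives the robot as it stands. The module is installed in compiled form; this text tells all that it offers.
- The arm moves only by the tool servo_tool, never from a script. Its argument "increments" is a list of rows, each an object of numbers: "dx", "dy", "dz": the shift along the world's x, y, z in cm; "ax", "ay", "az": the turn, a rotation vector about the world's x, y, z in rad; "claw": the closure, from -1 (fully open) to 1 (shut). A call has 1 to 8 rows; each row is the pose to reach, as a shift and turn from the pose commanded when the call began; what a row does not reach only later rows make up. A row lasts 1/12 s, in which the tool goes at most 41.7 mm and 7.16 degrees, less where a joint would pass 70% of its speed; a pose out of reach is approached as far as the arm can. A call with a gripper value outside its range is refused whole. The fingers move at their own pace and stop on an object; the grip force is fixed at half the most. Time passes only in rows, so rows that repeat a pose let the fingers close. It gives the time, the measured TCP pose, the force and the opening at its end, in the units of the state.
- read_state(): the state, without advancing time (a new reading comes with each control period).
- get_image(name): name is "scene" or "top"; returns a dict with "color" (400x640x3 uint8, red, green, blue), "fov_y" (degrees; the focal length in pixels is half the picture's height over the tangent of half this angle, whatever the lens; pixels are square), "cx", "cy" (the principal point, pixels), "R" (3x3) and "t" (3): a world point X has camera coordinates R X + t. Camera axes: x right, y down, z forward; pixel columns grow to the right and rows downward; lengths in mm; the calibration is good to about 2 mm. A picture is of the moment at which its call begins. There is no depth.
- finish_job(): hands the job in, once; it reports no verdict.
The state is a dict: "clock": time; "qpos": joint angles; "qd": joint speeds; "tau": joint torques, N m; "eef_pos": TCP position; "tool_rot": TCP orientation; "force": force on the tool from outside, world axes, zero at the start; "torque": the same for the moment, N m; "width": finger opening in mm.
Only numpy, scipy, OpenCV 4.12 (cv2) and the standard library are available. Lean on these libraries where they do the work, as an engineer would, in place of code of your own. Each camera call takes 0.05 s, during which the arm holds its last target.

## Working session

There is one attempt and no reset: what is moved stays moved. The work goes in short steps, Python scripts to look and compute and a tool call to move; the robot and the scene stay as the last step left them, time stands still between calls to the robot, and variables do not carry over. Pictures are saved under pics/ and viewed, and the job is handed in when it is done.

Besides the shell and the picture viewer there is one more tool, called after "Call:" in YAML: its name, and indented under it one key for each argument. servo_tool: Moves the arm, as the interface text tells. Its arguments: {"type":"object","properties":{"increments":{"type":"array","items":{"type":"object","properties":{"dx":{"type":"number"},"dy":{"type":"number"},"dz":{"type":"number"},"ax":{"type":"number"},"ay":{"type":"number"},"az":{"type":"number"},"claw":{"type":"number"}}}}},"required":["increments"]}

```bash
mkdir -p pics; python3 - <<'E'
from cell import *
import cv2
s=read_state();print(s)
for n in("scene","top"):
    i=get_image(n);cv2.imwrite(f"pics/{n}0.png",i["color"][:,:,::-1]);print(n,i["fov_y"],i["cx"],i["cy"],i["R"],i["t"])
E
```

```text
{'clock': 0.0, 'qpos': array([-1.20078497,  0.62933046,  0.03839967,  1.51841432, -0.02700715,
        0.99629838, -0.02001404]), 'qd': array([ 2.20021398e-04, -5.81021265e-04, -1.90454547e-05, -4.86575455e-04,
        7.82429869e-04,  1.66816631e-03, -1.08974173e-03]), 'tau': array([-9.99206786e-04, -5.63391244e+01,  1.22603405e+00, -1.93443096e+01,
        1.10029976e-02,  1.04491721e-02, -6.17382028e-06]), 'eef_pos': array([274.07089489, 588.67676917, 230.38366006]), 'tool_rot': array([-1.57273042e+00,  5.06634252e-06, -4.35796140e-01]), 'force': array([-0.76749917, -0.5626138 ,  0.30405561]), 'torque': array([-0.00546199,  0.04626364, -0.02587905]), 'width': 85.18747728235144}
scene 51.540201805369044 320.3677418686666 197.4693409579729 [[-0.22824829  0.97360144 -0.00172043]
 [ 0.69033487  0.16059353 -0.70544134]
 [-0.68654241 -0.16220346 -0.70876622]] [ 116.74958796 -285.06582524 1389.61332951]
top 53.87227780292024 320.2256915337544 194.97960066307695 [[ 6.48775795e-02 -9.97893021e-01  6.46615692e-04]
 [-9.75914550e-01 -6.35838803e-02 -2.08681293e-01]
 [ 2.08282720e-01  1.29076955e-02 -9.77983487e-01]] [ -55.86839711  492.95660818 1130.48963286]
```

View pics/scene0.png

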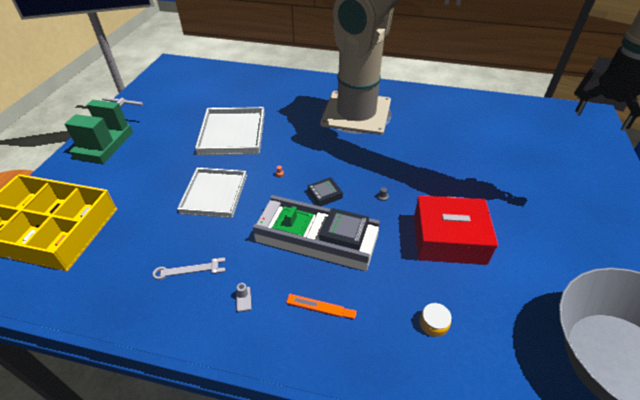

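View pics/top0.png

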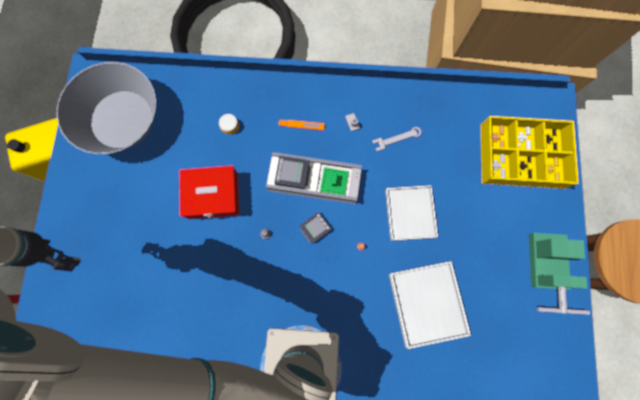

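The cradle is at about (315,177) in the top view, with the bay to the right and the battery to the left. The smaller tray is at (412,213), and the decoy battery at (316,228). I'll zoom in on these to measure them.

```bash
cat > h.py <<'E'
from cell import *
import cv2,numpy as np
def cam(n):
    i=get_image(n);i["f"]=i["color"].shape[0]/2/np.tan(np.radians(i["fov_y"]/2));return i
def ray(i,u,v,z):
    R=np.array(i["R"]);t=np.array(i["t"]);C=-R.T@t
    d=R.T@np.array([(u-i["cx"])/i["f"],(v-i["cy"])/i["f"],1]);return C+d*(z-C[2])/d[2]
def proj(i,X):
    c=np.array(i["R"])@np.array(X,float)+i["t"];return np.array([i["cx"]+i["f"]*c[0]/c[2],i["cy"]+i["f"]*c[1]/c[2]])
def crop(i,u0,v0,u1,v1,k,name):
    cv2.imwrite(f"pics/{name}.png",cv2.resize(i["color"][v0:v1,u0:u1,::-1],None,fx=k,fy=k,interpolation=cv2.INTER_CUBIC))
def tri(a,pa,b,pb):
    P=lambda i:np.array([[i["f"],0,i["cx"]],[0,i["f"],i["cy"]],[0,0,1]])@np.c_[i["R"],i["t"]]
    X=cv2.triangulatePoints(P(a),P(b),np.float64(pa).reshape(2,1),np.float64(pb).reshape(2,1)).ravel();return X[:3]/X[3]
E
python3 - <<'E'
from h import *
a=cam("top");b=cam("scene")
crop(a,255,140,375,215,6,"t1");crop(b,240,180,390,280,5,"s1");crop(a,375,175,450,250,7,"t2")
for i in(a,b):
  c=i["color"].astype(int);m=((c[...,1]>c[...,0]+60)&(c[...,1]>c[...,2]+40)).astype(np.uint8)
  n,l,st,ce=cv2.connectedComponentsWithStats(m)
  for k in range(1,n):
    if st[k,4]>50:print(st[k],ce[k])
E
```

```text
[320 168  28  27 577] [333.81282496 181.152513  ]
[ 88 100  29   8 131] [102.03816794 103.67175573]
[ 66 115  35  13 284] [ 83.36619718 120.70774648]
[109 130  14  13  84] [115.01190476 134.07142857]
[ 71 147  32   9 146] [ 86.35616438 151.00684932]
[272 206  41  30 689] [293.39622642 220.31640058]
```

View pics/t1.png

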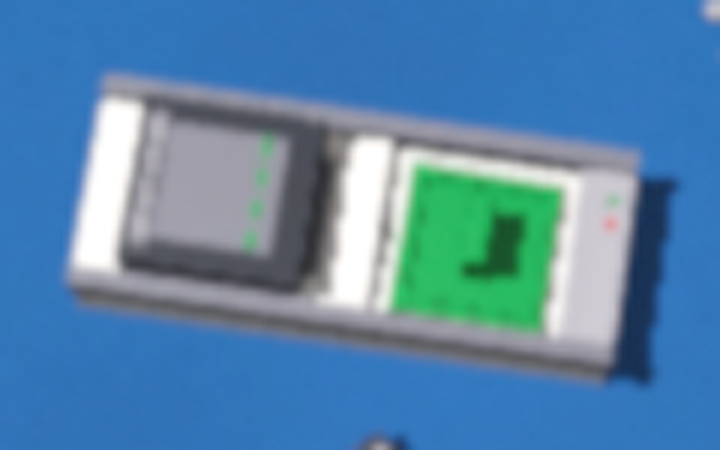

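View pics/s1.png

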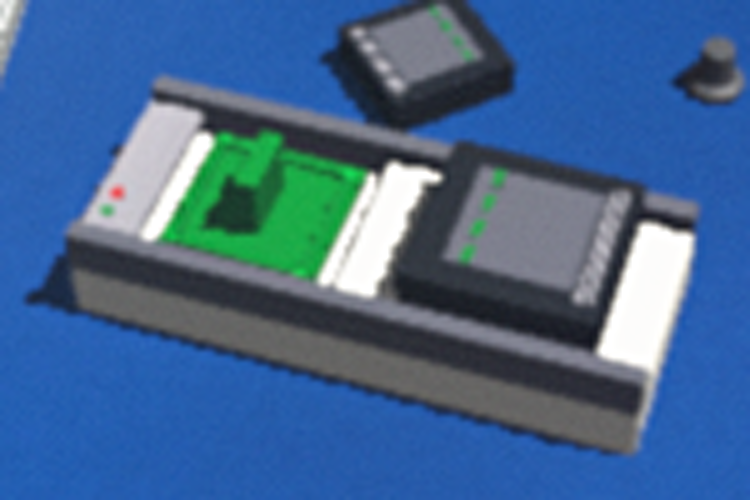

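View pics/t2.png

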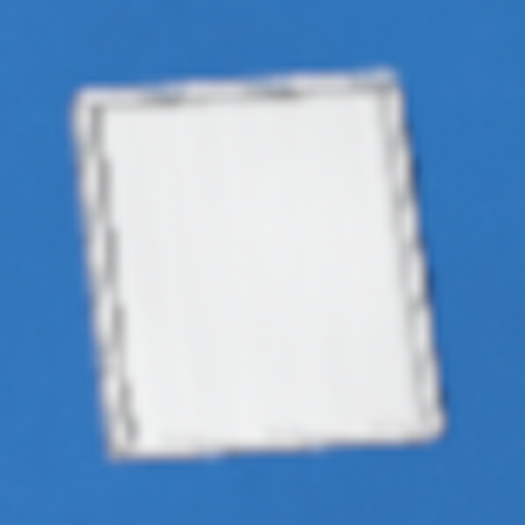

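```bash
cat > m.py <<'E'
from h import *
a=cam("top");b=cam("scene")
T=lambda p:((p[0]+.5)/6-.5+255,(p[1]+.5)/6-.5+140)
S=lambda p:((p[0]+.5)/5-.5+240,(p[1]+.5)/5-.5+180)
T2=lambda p:((p[0]+.5)/7-.5+375,(p[1]+.5)/7-.5+175)
def rep(name,i,f,pts,z):
    P=np.array([ray(i,*f(p),z)[:2] for p in pts]);c=P.mean(0)
    e=(P[1]+P[2]-P[0]-P[3])/2;w=(P[3]+P[2]-P[0]-P[1])/2
    print(name,P.round(0).tolist(),"c",c.round(1),"L",np.linalg.norm(e).round(1),np.linalg.norm(w).round(1),"yaw",np.arctan2(e[1],e[0]).round(4),np.arctan2(w[1],w[0]).round(4))
rep("cradle top",a,T,[(105,75),(640,155),(612,362),(70,283)],54)
rep("cradle scn",b,S,[(697,205),(155,80),(70,232),(645,375)],54)
rep("batt top",a,T,[(148,103),(325,125),(298,290),(122,270)],72)
rep("batt scn",b,S,[(642,185),(455,145),(398,275),(605,322)],72)
rep("cover top",a,T,[(415,165),(565,187),(543,332),(393,312)],38)
rep("cover scn",b,S,[(370,175),(220,135),(165,240),(315,280)],38)
print("deck edge",ray(a,*T((388,145)),42),ray(a,*T((375,310)),42))
rep("tray",a,T2,[(75,92),(392,73),(440,430),(113,457)],20)
# tab top in scene: (257..282,130..137)
print("tab scn",ray(b,*S((270,135)),74), ray(b,*S((262,200)),74))
E
python3 m.py
python3 - <<'E'
from h import *
a=cam("top");b=cam("scene")
crop(a,312,160,355,200,16,"t3");crop(b,268,200,320,242,14,"s3");crop(b,165,155,265,225,7,"s4")
E
```

```text
cradle top [[620.0, 132.0], [595.0, -143.0], [487.0, -133.0], [510.0, 140.0]] c [553.   -0.8] L 275.2 109.4 yaw -1.657 3.064
cradle scn [[514.0, 142.0], [492.0, -132.0], [597.0, -140.0], [618.0, 133.0]] c [555.2   1. ] L 274.6 104.7 yaw -1.6491 -0.0789
batt top [[601.0, 107.0], [595.0, 17.0], [510.0, 25.0], [514.0, 112.0]] c [554.9  65.3] L 88.7 86.4 yaw -1.6281 3.0683
batt scn [[524.0, 116.0], [518.0, 27.0], [602.0, 19.0], [607.0, 113.0]] c [562.8  68.6] L 92.1 83.8 yaw -1.6285 -0.0693
cover top [[587.0, -29.0], [580.0, -106.0], [504.0, -99.0], [509.0, -22.0]] c [545.1 -64.1] L 77.3 77.7 yaw -1.6492 3.054
cover scn [[516.0, -16.0], [507.0, -95.0], [579.0, -100.0], [586.0, -25.0]] c [546.9 -59. ] L 77.8 71.4 yaw -1.6791 -0.1025
deck edge [595.71035919 -14.21533459  42.        ] [508.61464269 -13.32992184  42.        ]
tray [[538.0, -223.0], [556.0, -363.0], [399.0, -385.0], [378.0, -244.0]] c [ 467.9 -303.8] L 141.6 160.3 yaw -1.4341 -3.0072
tab scn [533.75172727 -59.71895302  74.        ] [574.2866978  -52.06059442  74.        ]
```

View pics/t3.png

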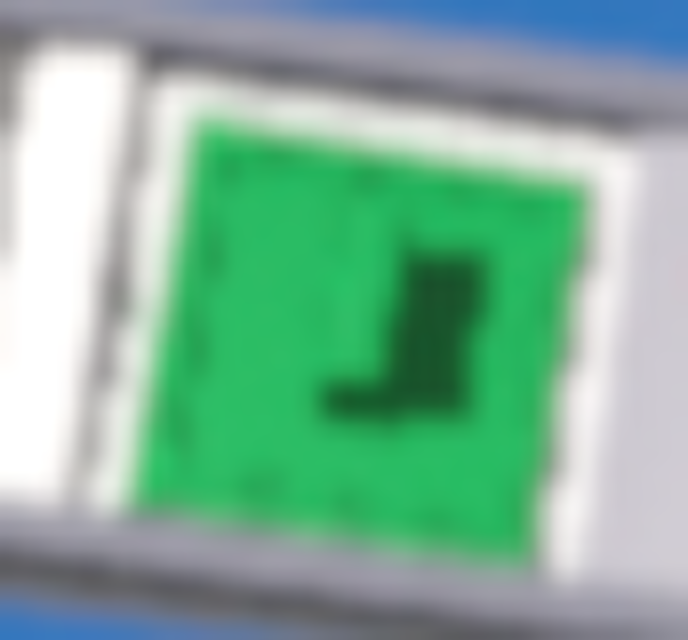

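View pics/s3.png

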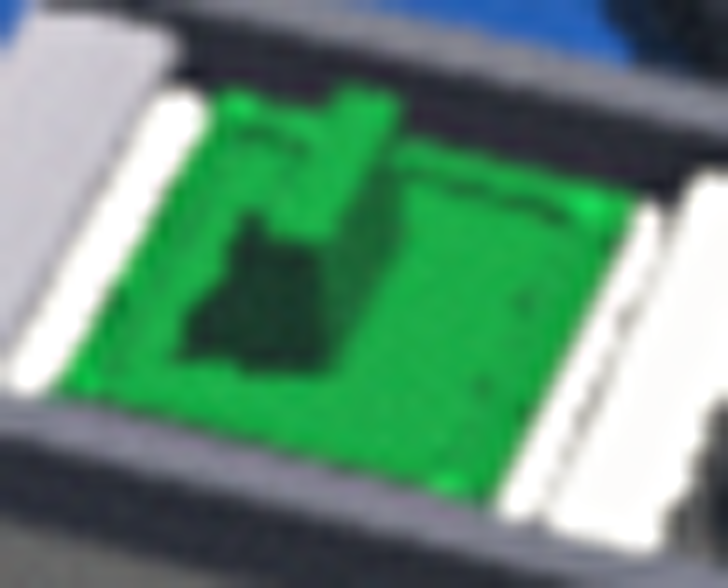

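View pics/s4.png

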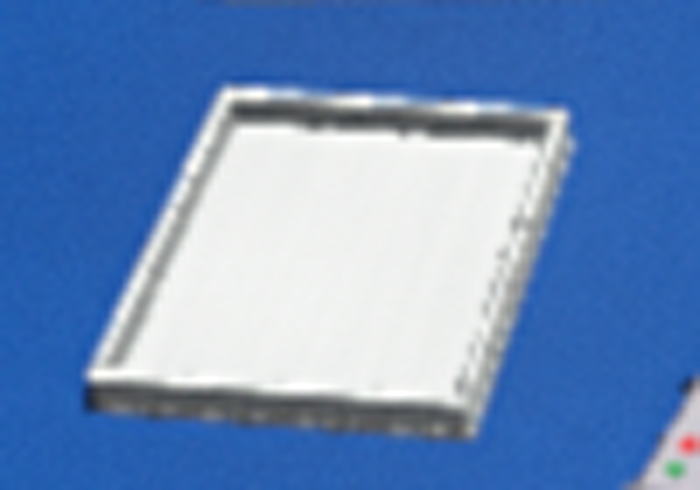

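Call:
servo_tool:
  increments:
    - {"dx": 11,"dy": -26,"az": 0.354,"claw": -0.4}
    - {"dx": 11,"dy": -26,"az": 0.354,"claw": -0.4}
    - {"dx": 11,"dy": -26,"az": 0.354,"claw": -0.4}
    - {"dx": 11,"dy": -26,"az": 0.354,"claw": -0.4}
    - {"dx": 11,"dy": -26,"az": 0.354,"claw": -0.4}
    - {"dx": 11,"dy": -26,"az": 0.354,"claw": -0.4}
    - {"dx": 11,"dy": -26,"az": 0.354,"claw": -0.4}
    - {"dx": 11,"dy": -26,"az": 0.354,"claw": -0.4}

```text
invalid input at $.increments[0]: expected keys dx, dy, dz, ax, ay, az, claw
```

```bash
python3 - <<'E'
from h import *
b=cam("scene")
f=lambda p:((p[0]+.5)/14-.5+268,(p[1]+.5)/14-.5+200)
for p in [(335,90),(405,95),(325,238),(240,232),(326,165)]: print(ray(b,*f(p),74).round(1))
s=read_state();print(s["qpos"],s["eef_pos"],s["tool_rot"],s["width"])
E
```

```text
[532.9 -65.2  74. ]
[531.3 -53.4  74. ]
[565.8 -57.5  74. ]
[567.7 -71.6  74. ]
[549.9 -61.9  74. ]
[-1.20079675  0.62848458  0.03848449  1.51751343 -0.02701307  0.99629552
 -0.0200298 ] [274.3308107  589.20999478 231.22190894] [-1.57098020e+00  4.71908392e-05 -4.35851522e-01] 85.04407261463307
```

Call:
servo_tool:
  increments:
    - {"dx": 12,"dy": -29,"dz": 0,"ax": 0,"ay": 0,"az": 0.354,"claw": -0.4}
    - {"dx": 12,"dy": -29,"dz": 0,"ax": 0,"ay": 0,"az": 0.354,"claw": -0.4}
    - {"dx": 12,"dy": -29,"dz": 0,"ax": 0,"ay": 0,"az": 0.354,"claw": -0.4}
    - {"dx": 12,"dy": -29,"dz": 0,"ax": 0,"ay": 0,"az": 0.354,"claw": -0.4}
    - {"dx": 12,"dy": -29,"dz": 0,"ax": 0,"ay": 0,"az": 0.354,"claw": -0.4}
    - {"dx": 12,"dy": -29,"dz": 0,"ax": 0,"ay": 0,"az": 0.354,"claw": -0.4}
    - {"dx": 12,"dy": -29,"dz": 0,"ax": 0,"ay": 0,"az": 0.354,"claw": -0.4}
    - {"dx": 12,"dy": -29,"dz": 0,"ax": 0,"ay": 0,"az": 0.354,"claw": -0.4}

```text
clock: 1.12
eef_pos: [396.3, 293.8, 231.5]
tool_rot: [-1.573, -0.001, -0.087]
force: [0.9, -0.7, -0.1]
width: 60.2
```

Call:
servo_tool:
  increments:
    - {"dx": 12,"dy": -28,"dz": 0,"ax": 0,"ay": 0,"az": 0,"claw": -0.4}
    - {"dx": 12,"dy": -28,"dz": 0,"ax": 0,"ay": 0,"az": 0,"claw": -0.4}
    - {"dx": 12,"dy": -28,"dz": 0,"ax": 0,"ay": 0,"az": 0,"claw": -0.4}
    - {"dx": 12,"dy": -28,"dz": 0,"ax": 0,"ay": 0,"az": 0,"claw": -0.4}
    - {"dx": 12,"dy": -28,"dz": 0,"ax": 0,"ay": 0,"az": 0,"claw": -0.4}
    - {"dx": 12,"dy": -28,"dz": 0,"ax": 0,"ay": 0,"az": 0,"claw": -0.4}
    - {"dx": 12,"dy": -28,"dz": 0,"ax": 0,"ay": 0,"az": 0,"claw": -0.4}
    - {"dx": 15.5,"dy": -32,"dz": 0,"ax": 0,"ay": 0,"az": 0,"claw": -0.4}

```text
clock: 1.78
eef_pos: [533.7, -4.9, 231.6]
tool_rot: [-1.572, 0.001, -0.083]
force: [-0.3, 1.0, -0.6]
width: 59.7
```

```bash
python3 - <<'E'
from cell import *
s=read_state();print(s["qpos"],s["eef_pos"],s["tool_rot"],s["width"])
E
```

```text
[-0.03861518  0.46182775 -0.00750265  1.84017574  0.00524419  0.84111987
  1.43871318] [533.7397323   -4.88586083 231.60657249] [-1.57155154e+00  1.42758860e-03 -8.32503754e-02] 59.678899894291916
```

Call:
servo_tool:
  increments:
    - {"dx": 1.2,"dy": -4,"dz": 0,"ax": 0,"ay": 0,"az": 0,"claw": -0.4}
    - {"dx": 1.2,"dy": -5.7,"dz": -4,"ax": 0,"ay": 0,"az": 0,"claw": -0.4}
    - {"dx": 1.2,"dy": -5.7,"dz": -8,"ax": 0,"ay": 0,"az": 0,"claw": -0.4}
    - {"dx": 1.2,"dy": -5.7,"dz": -12,"ax": 0,"ay": 0,"az": 0,"claw": -0.4}
    - {"dx": 1.2,"dy": -5.7,"dz": -12,"ax": 0,"ay": 0,"az": 0,"claw": -0.4}
    - {"dx": 1.2,"dy": -5.7,"dz": -12,"ax": 0,"ay": 0,"az": 0,"claw": -0.4}

```text
clock: 2.28
eef_pos: [545.2, -58.6, 110.0]
tool_rot: [-1.571, 0.005, -0.082]
force: [0.5, 0.5, 0.8]
width: 59.6
```

```bash
python3 - <<'E'
from h import *
a=cam("top");b=cam("scene")
crop(a,270,120,370,210,6,"t5");crop(b,230,130,350,250,5,"s5")
print(read_state()["eef_pos"],read_state()["tool_rot"])
E
```

```text
[548.4673248  -58.54983829 113.48830328] [-1.57065184 -0.00358358 -0.08119096]
```

View pics/s5.png

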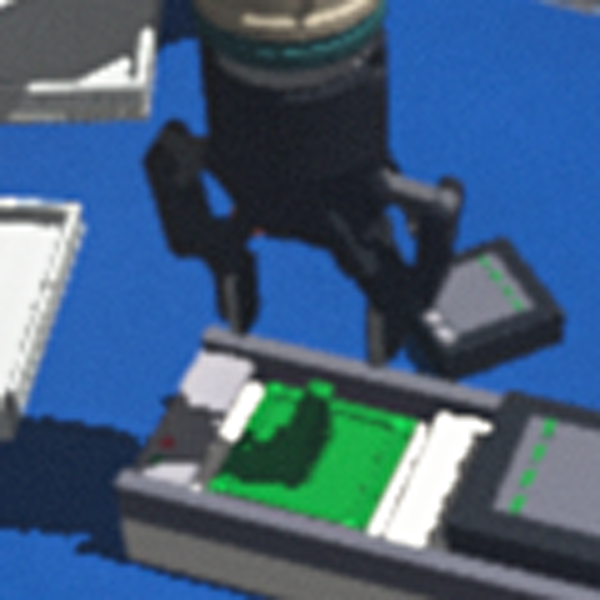

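View pics/t5.png

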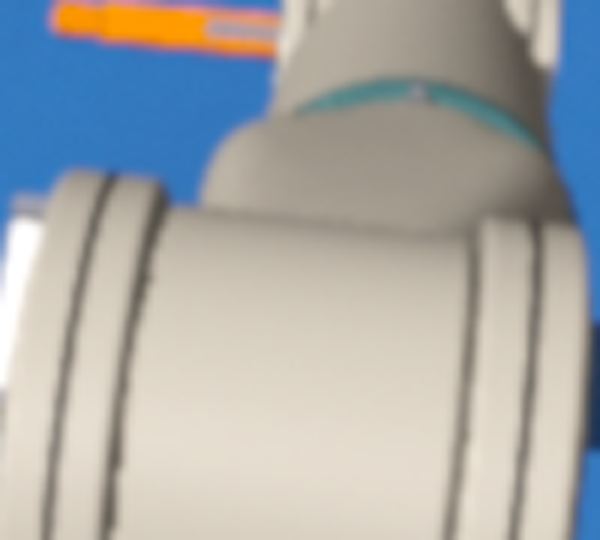

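Call:
servo_tool:
  increments:
    - {"dx": 0.1,"dy": -0.3,"dz": -3,"ax": 0,"ay": 0,"az": 0,"claw": -0.4}
    - {"dx": 0.1,"dy": -0.3,"dz": -5,"ax": 0,"ay": 0,"az": 0,"claw": -0.4}
    - {"dx": 0.1,"dy": -0.3,"dz": -6.4,"ax": 0,"ay": 0,"az": 0,"claw": -0.4}
    - {"dx": 0.1,"dy": -0.3,"dz": -6.4,"ax": 0,"ay": 0,"az": 0,"claw": -0.4}
    - {"dx": 0.1,"dy": -0.3,"dz": -6.4,"ax": 0,"ay": 0,"az": 0,"claw": 1}
    - {"dx": 0.1,"dy": -0.3,"dz": -6.4,"ax": 0,"ay": 0,"az": 0,"claw": 1}
    - {"dx": 0.1,"dy": -0.3,"dz": -6.4,"ax": 0,"ay": 0,"az": 0,"claw": 1}
    - {"dx": 0.1,"dy": -0.3,"dz": -6.4,"ax": 0,"ay": 0,"az": 0,"claw": 1}

```text
clock: 3.05
eef_pos: [548.9, -61.8, 49.0]
tool_rot: [-1.571, -0.003, -0.082]
force: [-0.4, 0.5, 22.7]
width: 11.5
```

Call:
servo_tool:
  increments:
    - {"dx": 0,"dy": 0,"dz": 0,"ax": 0,"ay": 0,"az": 0,"claw": 1}
    - {"dx": 0,"dy": 0,"dz": 0,"ax": 0,"ay": 0,"az": 0,"claw": 1}
    - {"dx": 0,"dy": 0,"dz": 0,"ax": 0,"ay": 0,"az": 0,"claw": 1}
    - {"dx": 0,"dy": 0,"dz": 1,"ax": 0,"ay": 0,"az": 0,"claw": 1}
    - {"dx": 0,"dy": 0,"dz": 3,"ax": 0,"ay": 0,"az": 0,"claw": 1}
    - {"dx": 0,"dy": 0,"dz": 6,"ax": 0,"ay": 0,"az": 0,"claw": 1}
    - {"dx": 0,"dy": 0,"dz": 8,"ax": 0,"ay": 0,"az": 0,"claw": 1}
    - {"dx": 0,"dy": 0,"dz": 8,"ax": 0,"ay": 0,"az": 0,"claw": 1}

```text
clock: 3.72
eef_pos: [550.7, -62.1, 132.1]
tool_rot: [-1.571, -0.008, -0.082]
force: [0.7, -0.8, -0.4]
width: 11.2
```

```bash
python3 - <<'E'
from h import *
b=cam("scene")
crop(b,230,130,350,250,5,"s6")
print(read_state())
E
```

```text
{'clock': 3.7667, 'qpos': array([ 0.06622427,  0.62404056, -0.00714896,  1.89208278,  0.00729915,
        0.61998629,  1.54339874]), 'qd': array([-0.00097164,  0.04998193, -0.00118803,  0.03810139, -0.00039061,
       -0.01825999, -0.00040142]), 'tau': array([ 2.63216783e-02, -5.21367466e+01,  6.43944740e-01, -1.40679270e+01,
        7.01411889e-03,  1.38990325e-01,  3.26045993e-03]), 'eef_pos': array([549.5466676 , -61.97128585, 130.1782031 ]), 'tool_rot': array([-1.57074179, -0.00550778, -0.08190288]), 'force': array([ 0.19769249,  0.16634869, -0.77052997]), 'torque': array([-0.02698844,  0.01548686,  0.02934261]), 'width': 10.923030017788648}
```

View pics/s6.png

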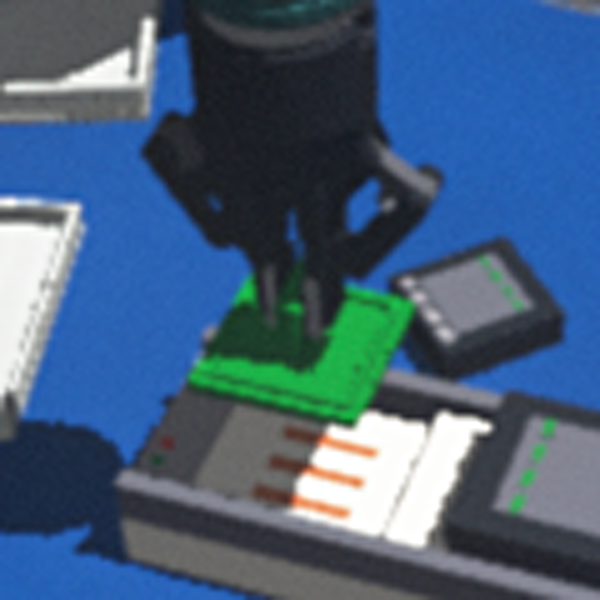

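Call:
servo_tool:
  increments:
    - {"dx": -8.2,"dy": -24.2,"dz": 0,"ax": 0,"ay": 0,"az": 0,"claw": 1}
    - {"dx": -8.2,"dy": -24.2,"dz": 0,"ax": 0,"ay": 0,"az": 0,"claw": 1}
    - {"dx": -8.2,"dy": -24.2,"dz": 0,"ax": 0,"ay": 0,"az": 0,"claw": 1}
    - {"dx": -8.2,"dy": -24.2,"dz": 0,"ax": 0,"ay": 0,"az": 0,"claw": 1}
    - {"dx": -8.2,"dy": -24.2,"dz": 0,"ax": 0,"ay": 0,"az": 0,"claw": 1}
    - {"dx": -8.2,"dy": -24.2,"dz": 0,"ax": 0,"ay": 0,"az": 0,"claw": 1}
    - {"dx": -8.2,"dy": -24.2,"dz": -1,"ax": 0,"ay": 0,"az": 0,"claw": 1}
    - {"dx": -8.2,"dy": -24.2,"dz": -4,"ax": 0,"ay": 0,"az": 0,"claw": 1}

```text
clock: 4.43
eef_pos: [465.6, -310.3, 89.4]
tool_rot: [-1.576, -0.006, -0.09]
force: [1.1, 0.4, -1.3]
width: 10.9
```

Call:
servo_tool:
  increments:
    - {"dx": 0,"dy": 0,"dz": -2,"ax": 0,"ay": 0,"az": 0,"claw": 1}
    - {"dx": 0,"dy": 0,"dz": -4,"ax": 0,"ay": 0,"az": 0,"claw": 1}
    - {"dx": 0,"dy": 0,"dz": -5,"ax": 0,"ay": 0,"az": 0,"claw": 1}
    - {"dx": 0,"dy": 0,"dz": -5,"ax": 0,"ay": 0,"az": 0,"claw": 1}

```text
clock: 4.77
eef_pos: [463.8, -302.4, 34.7]
tool_rot: [-1.568, 0.005, -0.082]
force: [-0.1, 0.4, -0.1]
width: 11.0
```

```bash
python3 - <<'E'
from h import *
b=cam("scene")
crop(b,150,100,270,220,5,"s7")
s=read_state();print(s["eef_pos"],s["force"],s["width"],s["tool_rot"])
E
```

```text
[ 464.79940013 -302.95769013   36.13884745] [-1.24526511 -0.06378066 -0.84054056] 11.002612496967872 [-1.56939775  0.00282976 -0.08149819]
```

View pics/s7.png

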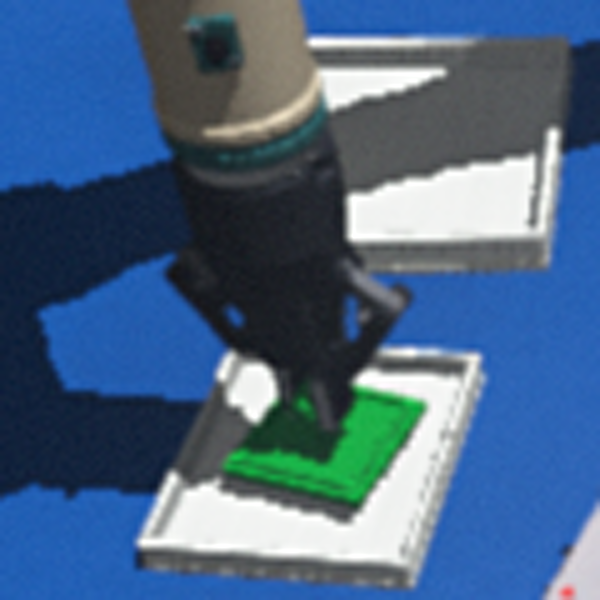

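Call:
servo_tool:
  increments:
    - {"dx": 0,"dy": 0,"dz": -0.6,"ax": 0,"ay": 0,"az": 0,"claw": 1}
    - {"dx": 0,"dy": 0,"dz": -1.1,"ax": 0,"ay": 0,"az": 0,"claw": 1}
    - {"dx": 0,"dy": 0,"dz": -1.2,"ax": 0,"ay": 0,"az": 0,"claw": 1}
    - {"dx": 0,"dy": 0,"dz": -1.2,"ax": 0,"ay": 0,"az": 0,"claw": 1}
    - {"dx": 0,"dy": 0,"dz": -1.2,"ax": 0,"ay": 0,"az": 0,"claw": 0}
    - {"dx": 0,"dy": 0,"dz": -1.2,"ax": 0,"ay": 0,"az": 0,"claw": 0}
    - {"dx": 0,"dy": 0,"dz": -1.2,"ax": 0,"ay": 0,"az": 0,"claw": 0}
    - {"dx": 0,"dy": 0,"dz": -1.2,"ax": 0,"ay": 0,"az": 0,"claw": 0}

```text
clock: 5.48
eef_pos: [465.9, -303.9, 25.6]
tool_rot: [-1.571, -0.001, -0.082]
force: [0.2, 0.0, -1.0]
width: 42.5
```

Call:
servo_tool:
  increments:
    - {"dx": 0,"dy": 0,"dz": 1,"ax": 0,"ay": 0,"az": 0,"claw": 0}
    - {"dx": 0,"dy": 0,"dz": 4,"ax": 0,"ay": 0,"az": 0,"claw": 0}
    - {"dx": 0,"dy": 0,"dz": 8,"ax": 0,"ay": 0,"az": 0,"claw": 0}
    - {"dx": 0,"dy": 0,"dz": 12,"ax": 0,"ay": 0,"az": 0,"claw": 1}
    - {"dx": 0,"dy": 0,"dz": 16,"ax": 0,"ay": 0,"az": 0,"claw": 1}
    - {"dx": 0,"dy": 0,"dz": 16,"ax": 0,"ay": 0,"az": 0,"claw": 1}

```text
clock: 5.98
eef_pos: [469.9, -306.4, 193.7]
tool_rot: [-1.577, -0.013, -0.082]
force: [0.7, 0.1, -0.1]
width: 6.9
```

```bash
python3 - <<'E'
from h import *
b=cam("scene");a=cam("top")
crop(b,150,100,270,220,5,"s8");crop(a,260,140,450,280,4,"t8")
s=read_state();print(s["eef_pos"],s["force"],s["width"],s["tool_rot"])
E
```

```text
[ 466.70106545 -304.4446239   188.02628936] [-0.18005099  0.41263155 -0.50380762] -0.08713604837410871 [-1.57301035 -0.00432051 -0.08194945]
```

View pics/s8.png

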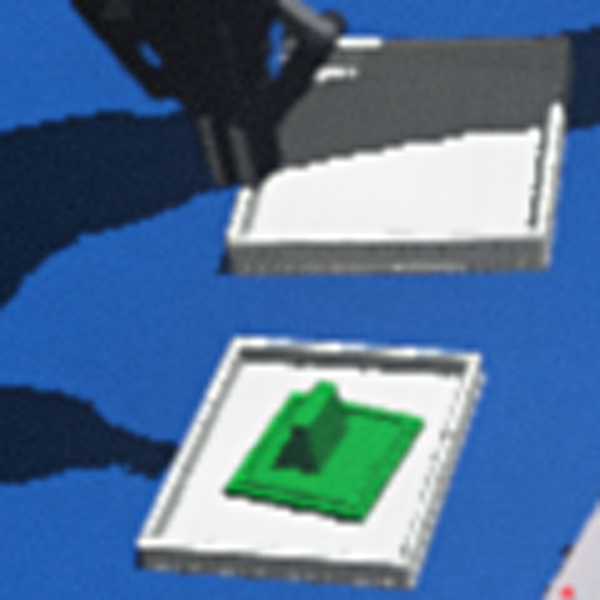

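View pics/t8.png

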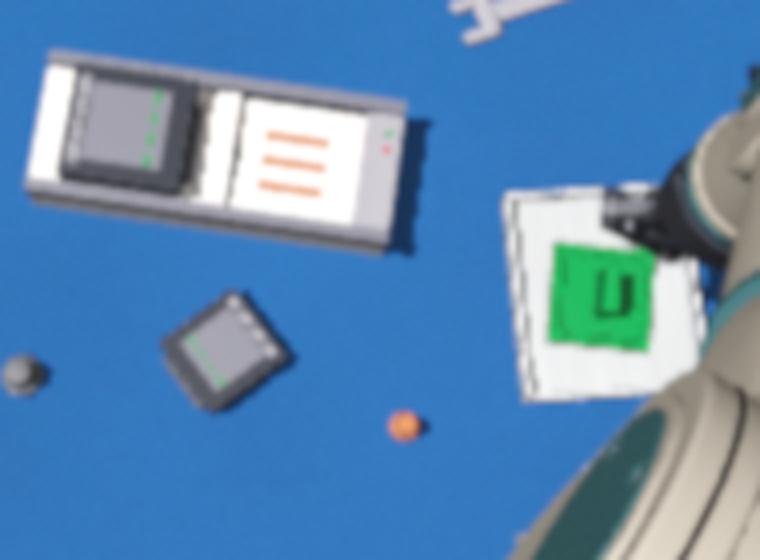

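Call:
servo_tool:
  increments:
    - {"dx": 7,"dy": 30,"dz": 0,"ax": 0,"ay": 0,"az": 0,"claw": 1}
    - {"dx": 7,"dy": 30,"dz": 0,"ax": 0,"ay": 0,"az": 0,"claw": 1}
    - {"dx": 7,"dy": 30,"dz": 0,"ax": 0,"ay": 0,"az": 0,"claw": 1}
    - {"dx": 7,"dy": 30,"dz": 0,"ax": 0,"ay": 0,"az": 0,"claw": 1}
    - {"dx": 7,"dy": 30,"dz": 0,"ax": 0,"ay": 0,"az": 0,"claw": 1}
    - {"dx": 7,"dy": 30,"dz": 0,"ax": 0,"ay": 0,"az": 0,"claw": 1}
    - {"dx": 7,"dy": 30,"dz": 0,"ax": 0,"ay": 0,"az": 0,"claw": 1}
    - {"dx": 7,"dy": 30,"dz": 0,"ax": 0,"ay": 0,"az": 0,"claw": 1}

```text
clock: 6.75
eef_pos: [535.5, 3.8, 184.1]
tool_rot: [-1.567, 0.002, -0.074]
force: [1.1, 0.6, -0.5]
width: 0.1
```

Call:
servo_tool:
  increments:
    - {"dx": 3,"dy": 15.5,"dz": 0,"ax": 0,"ay": 0,"az": 0,"claw": 1}
    - {"dx": 3,"dy": 15.5,"dz": 0,"ax": 0,"ay": 0,"az": 0,"claw": 1}
    - {"dx": 3,"dy": 15.5,"dz": 0,"ax": 0,"ay": 0,"az": 0,"claw": 1}
    - {"dx": 3,"dy": 15.5,"dz": 0,"ax": 0,"ay": 0,"az": 0,"claw": 1}
    - {"dx": 3,"dy": 15.5,"dz": 0,"ax": 0,"ay": 0,"az": 0,"claw": 1}
    - {"dx": 3,"dy": 15.5,"dz": -4,"ax": 0,"ay": 0,"az": 0,"claw": 1}
    - {"dx": 3,"dy": 15.5,"dz": -8,"ax": 0,"ay": 0,"az": 0,"claw": 1}
    - {"dx": 3,"dy": 15.5,"dz": -9,"ax": 0,"ay": 0,"az": 0,"claw": 1}

```text
clock: 7.42
eef_pos: [560.6, 149.7, 89.3]
tool_rot: [-1.575, 0.011, -0.081]
force: [-1.5, -0.9, 0.3]
width: 0.1
```

```bash
python3 - <<'E'
from h import *
b=cam("scene")
crop(b,300,110,450,230,5,"s9")
s=read_state();print(s["clock"],s["eef_pos"],s["force"],s["width"],s["tool_rot"])
E
```

```text
7.4667 [560.84214679 149.54883625  89.62349176] [-0.93994338 -0.76339021 -0.7380745 ] 0.029252137933910443 [-1.57549728  0.01138985 -0.08166259]
```

View pics/s9.png

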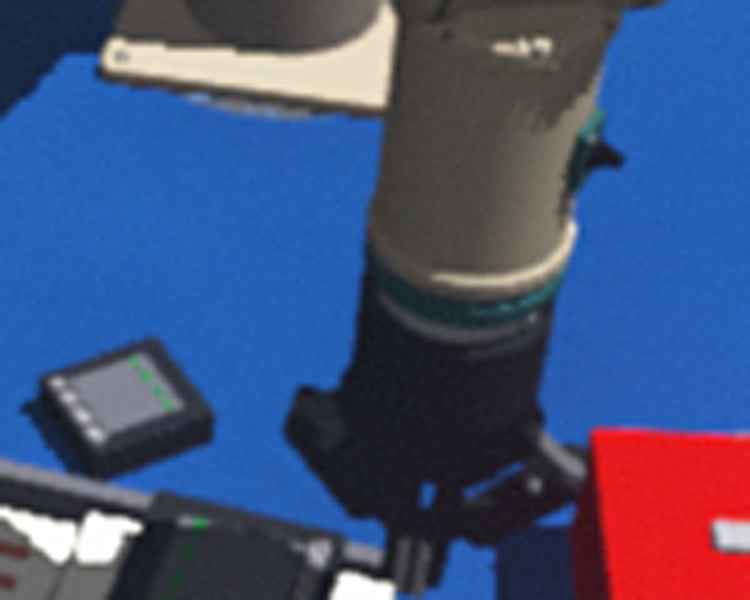

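```bash
python3 - <<'E'
from h import *
a=cam("top")
for p in [(236,166),(238,214),(180,168)]: print(ray(a,*p,80).round(0))
print(read_state()["eef_pos"])
E
```

```text
[561. 232.  80.]
[418. 210.  80.]
[544. 397.  80.]
[562.79912946 150.05114578  92.35184783]
```

Call:
servo_tool:
  increments:
    - {"dx": 0.3,"dy": 0,"dz": -1.5,"ax": 0,"ay": 0,"az": 0,"claw": 1}
    - {"dx": 0.3,"dy": 0,"dz": -3,"ax": 0,"ay": 0,"az": 0,"claw": 1}
    - {"dx": 0.3,"dy": 0,"dz": -3,"ax": 0,"ay": 0,"az": 0,"claw": 1}
    - {"dx": 0.2,"dy": -0.8,"dz": -3,"ax": 0,"ay": 0,"az": 0,"claw": 1}
    - {"dx": 0.1,"dy": -1.6,"dz": -3,"ax": 0,"ay": 0,"az": 0,"claw": 1}
    - {"dx": 0.1,"dy": -2.4,"dz": -3,"ax": 0,"ay": 0,"az": 0,"claw": 1}
    - {"dx": 0,"dy": -3.2,"dz": -3,"ax": 0,"ay": 0,"az": 0,"claw": 1}
    - {"dx": 0,"dy": -4,"dz": -3,"ax": 0,"ay": 0,"az": 0,"claw": 1}

```text
clock: 8.18
eef_pos: [566.4, 111.3, 66.5]
tool_rot: [-1.569, -0.002, -0.082]
force: [-0.0, 3.1, 2.5]
width: -0.2
```

```bash
python3 - <<'E'
from h import *
b=cam("scene")
crop(b,240,160,390,280,5,"s10")
s=read_state();print(s["clock"],s["eef_pos"],s["force"],s["width"],s["tool_rot"])
E
```

```text
8.2333 [566.38044271 108.88800498  66.26131354] [-0.26304059  3.16160805  1.72327202] 0.18350499097398817 [-1.57083440e+00 -1.56146678e-03 -8.40333313e-02]
```

View pics/s10.png

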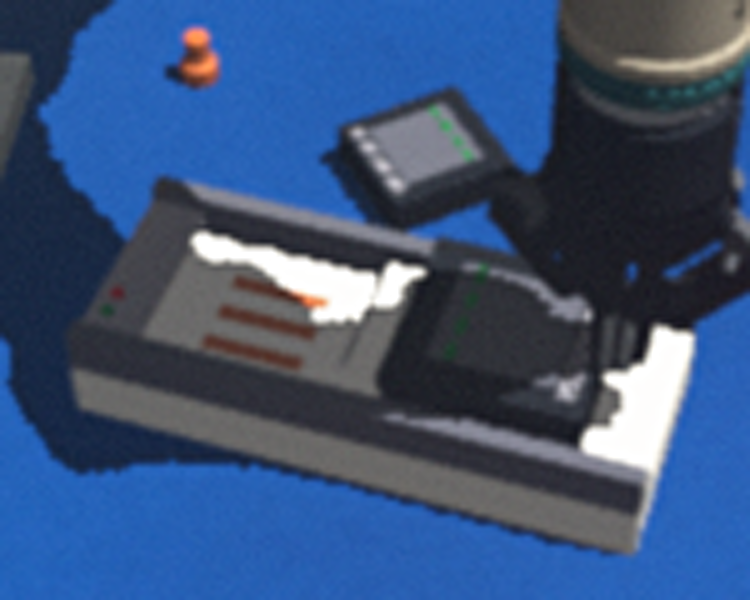

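Call:
servo_tool:
  increments:
    - {"dx": -0.1,"dy": -1,"dz": -0.2,"ax": 0,"ay": 0,"az": 0,"claw": 1}
    - {"dx": -0.2,"dy": -2,"dz": -0.4,"ax": 0,"ay": 0,"az": 0,"claw": 1}
    - {"dx": -0.4,"dy": -3,"dz": -0.4,"ax": 0,"ay": 0,"az": 0,"claw": 1}
    - {"dx": -0.5,"dy": -4,"dz": -0.4,"ax": 0,"ay": 0,"az": 0,"claw": 1}
    - {"dx": -0.6,"dy": -5,"dz": -0.4,"ax": 0,"ay": 0,"az": 0,"claw": 1}
    - {"dx": -0.7,"dy": -5.7,"dz": -0.4,"ax": 0,"ay": 0,"az": 0,"claw": 1}
    - {"dx": -0.8,"dy": -6.4,"dz": -0.4,"ax": 0,"ay": 0,"az": 0,"claw": 1}
    - {"dx": -0.9,"dy": -7,"dz": -0.4,"ax": 0,"ay": 0,"az": 0,"claw": 1}

```text
clock: 8.9
eef_pos: [562.1, 48.9, 65.4]
tool_rot: [-1.56, -0.012, -0.077]
force: [1.8, 15.3, 22.8]
width: 0.2
```

```bash
python3 - <<'E'
from h import *
b=cam("scene")
crop(b,240,160,390,280,5,"s11")
s=read_state();print(s["clock"],s["eef_pos"],s["force"],s["width"],s["tool_rot"])
E
```

```text
8.95 [561.8808871   47.04491756  65.40001691] [ 0.47998485 12.86917647 23.17523754] 0.005494507166816341 [-1.56161409 -0.01130288 -0.07850998]
```

View pics/s11.png

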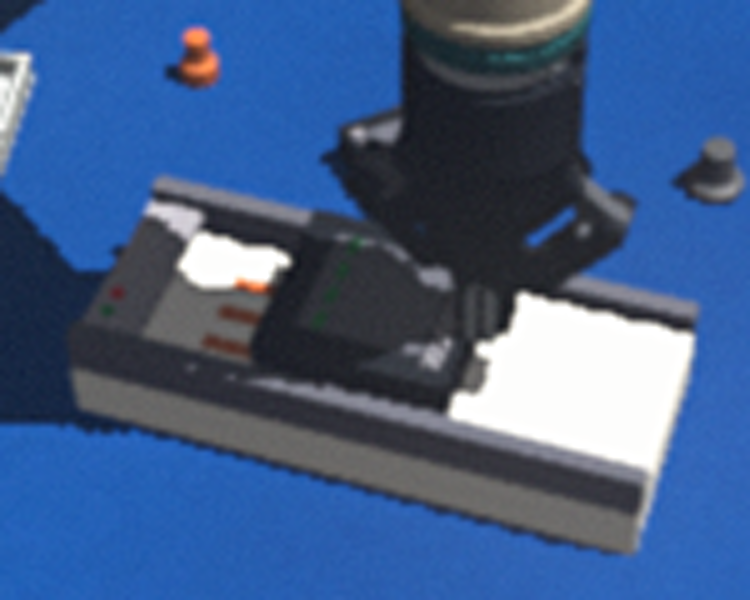

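Call:
servo_tool:
  increments:
    - {"dx": 0,"dy": 0.3,"dz": 0.3,"ax": 0,"ay": 0,"az": 0,"claw": 1}
    - {"dx": 0,"dy": 0.6,"dz": 0.6,"ax": 0,"ay": 0,"az": 0,"claw": 1}
    - {"dx": 0,"dy": 0.6,"dz": 0.6,"ax": 0,"ay": 0,"az": 0,"claw": 1}
    - {"dx": 0,"dy": 0.6,"dz": 0.6,"ax": 0,"ay": 0,"az": 0,"claw": 1}

```text
clock: 9.28
eef_pos: [556.5, 47.3, 67.2]
tool_rot: [-1.571, 0.0, -0.082]
force: [-0.3, 2.1, 0.9]
width: 0.1
```

```bash
python3 - <<'E'
from h import *
b=cam("scene")
crop(b,240,160,390,280,5,"s12")
s=read_state();print(s["clock"],s["eef_pos"],s["force"],s["width"],s["tool_rot"])
E
```

```text
9.3333 [556.50850219  47.29913719  67.06075668] [0.48568727 2.30009599 1.35229826] -0.10434991049951593 [-1.57067097e+00  5.01502947e-04 -8.17506931e-02]
```

View pics/s12.png

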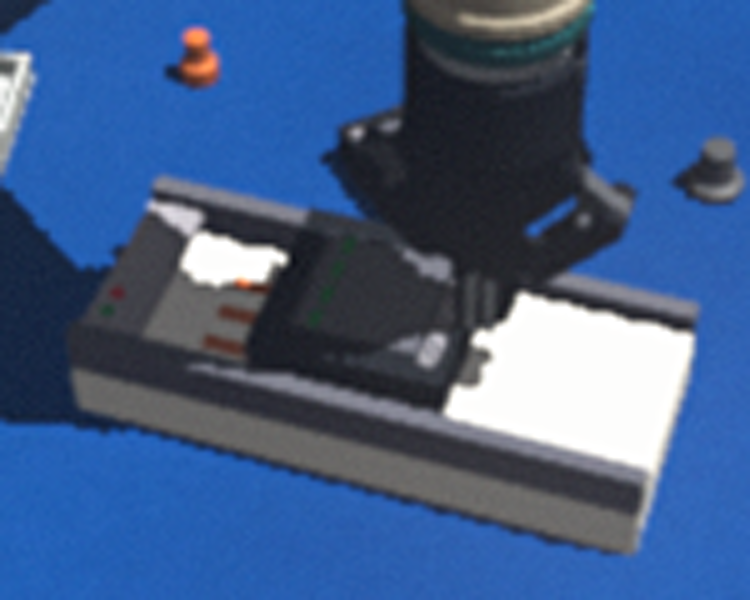

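Call:
servo_tool:
  increments:
    - {"dx": 0,"dy": -0.5,"dz": 0.1,"ax": 0,"ay": 0,"az": 0,"claw": 1}
    - {"dx": 0,"dy": -1,"dz": 0.2,"ax": 0,"ay": 0,"az": 0,"claw": 1}
    - {"dx": -0.1,"dy": -1.5,"dz": 0.3,"ax": 0,"ay": 0,"az": 0,"claw": 1}
    - {"dx": -0.1,"dy": -2,"dz": 0.3,"ax": 0,"ay": 0,"az": 0,"claw": 1}
    - {"dx": -0.1,"dy": -2,"dz": 0.3,"ax": 0,"ay": 0,"az": 0,"claw": 1}

```text
clock: 9.75
eef_pos: [555.5, 25.1, 70.6]
tool_rot: [-1.572, 0.0, -0.084]
force: [-0.4, 1.6, 4.4]
width: 0.1
```

```bash
python3 - <<'E'
from h import *
b=cam("scene")
crop(b,240,160,390,280,5,"s13")
s=read_state();print(s["clock"],s["eef_pos"],s["force"],s["width"],s["tool_rot"])
E
```

```text
9.8 [555.52163408  25.28796836  70.48432274] [0.57846979 1.17480895 2.20594769] -0.07364479723018175 [-1.57196680e+00  2.99466790e-04 -8.37619837e-02]
```

View pics/s13.png

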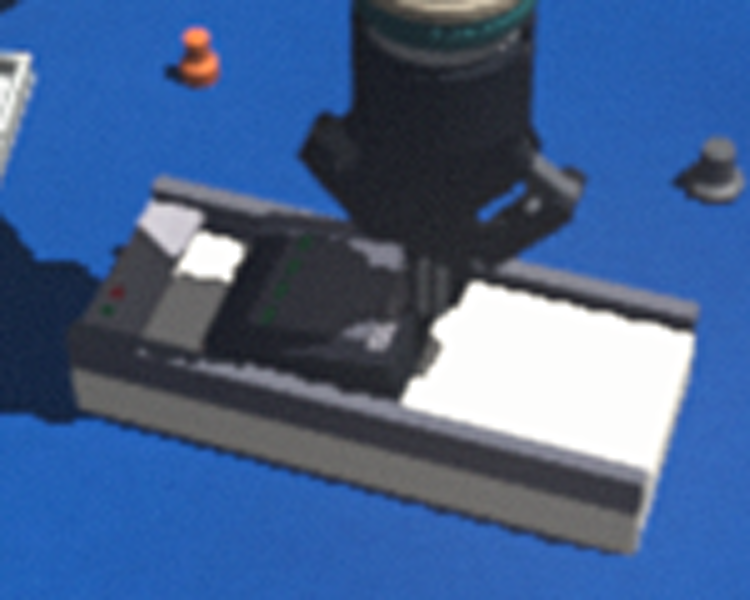

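Call:
servo_tool:
  increments:
    - {"dx": 0,"dy": 0.5,"dz": 0,"ax": 0,"ay": 0,"az": 0,"claw": 1}
    - {"dx": 0,"dy": 0.6,"dz": -0.5,"ax": 0,"ay": 0,"az": 0,"claw": 1}
    - {"dx": 0,"dy": 0.3,"dz": -0.7,"ax": 0,"ay": 0,"az": 0,"claw": 1}
    - {"dx": 0,"dy": -0.2,"dz": -0.7,"ax": 0,"ay": 0,"az": 0,"claw": 1}
    - {"dx": -0.1,"dy": -0.6,"dz": -0.7,"ax": 0,"ay": 0,"az": 0,"claw": 1}
    - {"dx": -0.1,"dy": -1,"dz": -0.7,"ax": 0,"ay": 0,"az": 0,"claw": 1}
    - {"dx": -0.1,"dy": -1.3,"dz": -0.7,"ax": 0,"ay": 0,"az": 0,"claw": 1}
    - {"dx": -0.1,"dy": -1.3,"dz": -0.7,"ax": 0,"ay": 0,"az": 0,"claw": 1}

```text
clock: 10.47
eef_pos: [554.6, 12.8, 63.3]
tool_rot: [-1.572, 0.0, -0.083]
force: [-0.0, 0.5, -0.0]
width: 0.0
```

```bash
python3 - <<'E'
from h import *
b=cam("scene")
crop(b,240,160,390,280,5,"s14")
s=read_state();print(s["clock"],s["eef_pos"],s["force"],s["width"],s["tool_rot"])
E
```

```text
10.5167 [554.74650697  13.04989872  63.36776678] [-0.18453855 -0.32568077  0.48119879] 0.10473710583928714 [-1.57156358e+00 -2.50810152e-05 -8.30516231e-02]
```

View pics/s14.png

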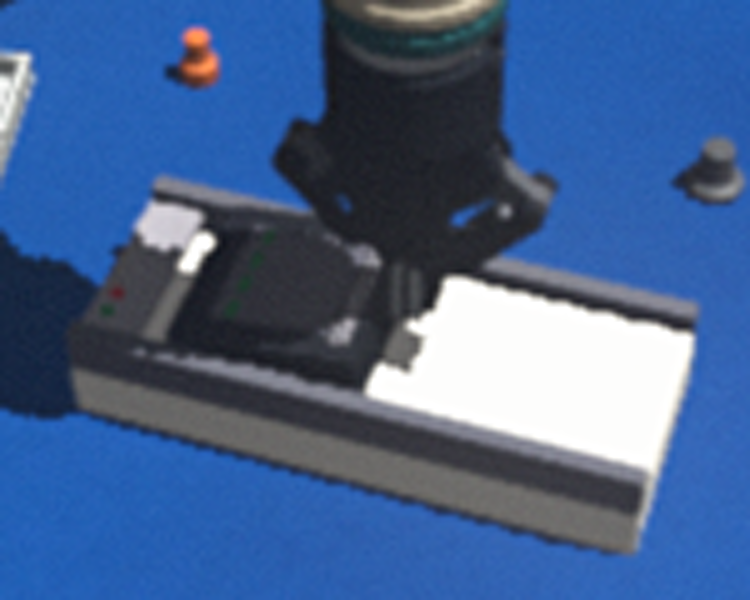

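Call:
servo_tool:
  increments:
    - {"dx": 0,"dy": -0.4,"dz": -0.1,"ax": 0,"ay": 0,"az": 0,"claw": 1}
    - {"dx": 0,"dy": -0.8,"dz": -0.2,"ax": 0,"ay": 0,"az": 0,"claw": 1}
    - {"dx": -0.1,"dy": -1.1,"dz": -0.2,"ax": 0,"ay": 0,"az": 0,"claw": 1}
    - {"dx": -0.1,"dy": -1.4,"dz": -0.2,"ax": 0,"ay": 0,"az": 0,"claw": 1}

```text
clock: 10.85
eef_pos: [554.0, 1.3, 61.7]
tool_rot: [-1.57, -0.001, -0.08]
force: [-0.2, 2.2, -0.6]
width: 0.1
```

```bash
python3 - <<'E'
from h import *
b=cam("scene")
crop(b,240,160,390,280,5,"s15")
s=read_state();print(s["clock"],s["eef_pos"],s["force"],s["width"],s["tool_rot"])
E
```

```text
10.9 [ 5.53848900e+02 -4.25272703e-01  6.15029894e+01] [-0.13769535  1.98176614  0.17051155] -0.43976754391193484 [-1.57101174e+00 -4.01814403e-04 -8.18369372e-02]
```

View pics/s15.png

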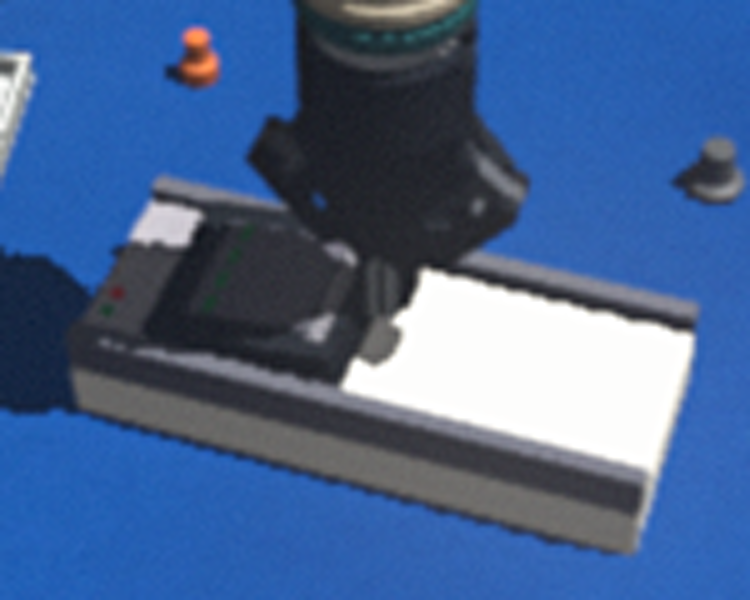

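Call:
servo_tool:
  increments:
    - {"dx": 0,"dy": -0.3,"dz": 0,"ax": 0,"ay": 0,"az": 0,"claw": 1}
    - {"dx": 0,"dy": -0.5,"dz": 0,"ax": 0,"ay": 0,"az": 0,"claw": 1}
    - {"dx": 0,"dy": -0.7,"dz": 0,"ax": 0,"ay": 0,"az": 0,"claw": 1}
    - {"dx": 0,"dy": -0.7,"dz": 0,"ax": 0,"ay": 0,"az": 0,"claw": 1}

```text
clock: 11.23
eef_pos: [553.8, -8.4, 61.3]
tool_rot: [-1.572, -0.0, -0.083]
force: [0.9, -0.3, 0.5]
width: 0.1
```

```bash
python3 - <<'E'
from h import *
b=cam("scene")
crop(b,240,160,390,280,5,"s16")
s=read_state();print(s["clock"],s["eef_pos"],s["force"],s["width"],s["tool_rot"])
E
```

```text
11.2833 [553.77927082  -8.08625421  61.26098837] [ 0.22566459 -0.34830677  0.59099979] -0.05348128258161477 [-1.57184912e+00 -3.61095949e-05 -8.31074271e-02]
```

View pics/s16.png

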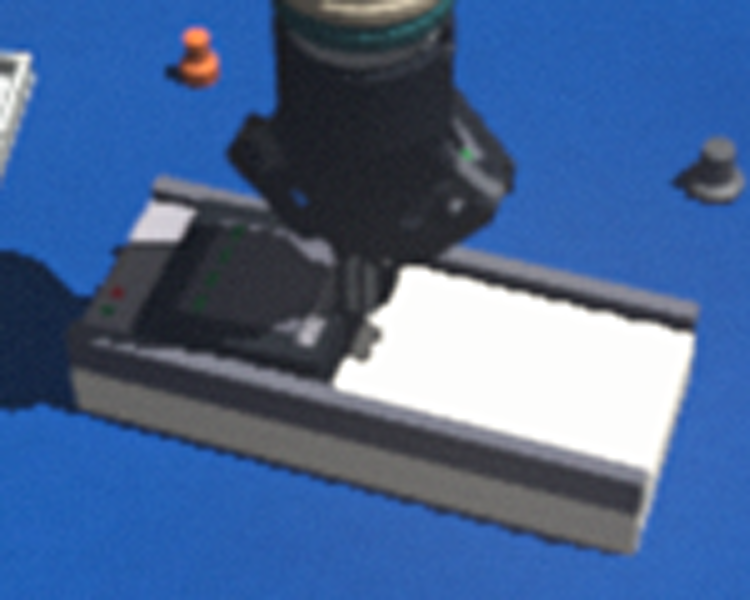

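Call:
servo_tool:
  increments:
    - {"dx": 0,"dy": -0.2,"dz": 0,"ax": 0,"ay": 0,"az": 0,"claw": 1}
    - {"dx": 0,"dy": -0.4,"dz": 0,"ax": 0,"ay": 0,"az": 0,"claw": 1}
    - {"dx": 0,"dy": -0.5,"dz": 0,"ax": 0,"ay": 0,"az": 0,"claw": 1}

```text
clock: 11.53
eef_pos: [553.8, -9.8, 61.3]
tool_rot: [-1.568, 0.0, -0.081]
force: [-0.3, 7.1, 0.7]
width: -0.2
```

```bash
python3 - <<'E'
from h import *
b=cam("scene")
crop(b,240,160,390,280,5,"s17")
s=read_state();print(s["clock"],s["eef_pos"],s["force"],s["width"],s["tool_rot"])
E
```

```text
11.5833 [553.77955965  -9.72008678  61.29572364] [ 0.08760597  4.19109936 -0.1731762 ] -0.035423804114559226 [-1.56823010e+00  1.15923398e-04 -8.05540129e-02]
```

View pics/s17.png

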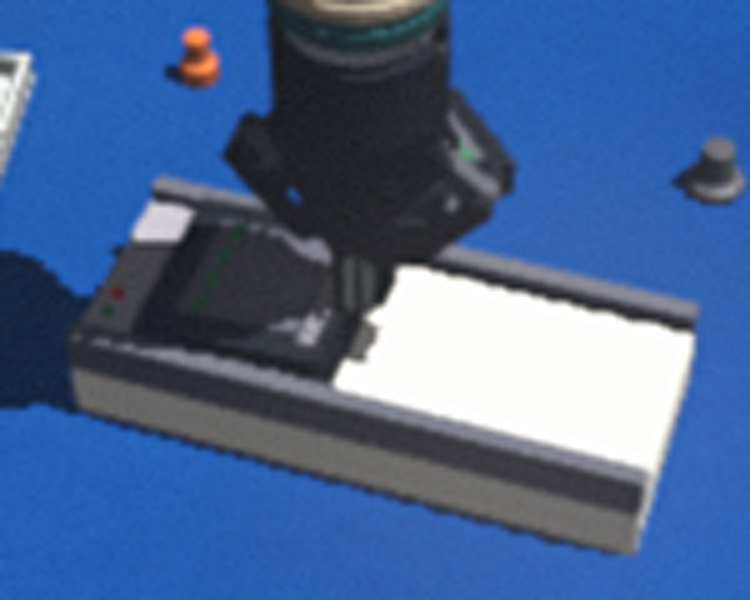

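Call:
servo_tool:
  increments:
    - {"dx": 0,"dy": -0.3,"dz": 0,"ax": 0,"ay": 0,"az": 0,"claw": 1}
    - {"dx": 0,"dy": -0.6,"dz": 0,"ax": 0,"ay": 0,"az": 0,"claw": 1}
    - {"dx": 0,"dy": -0.6,"dz": 0,"ax": 0,"ay": 0,"az": 0,"claw": 1}
    - {"dx": 0,"dy": -0.6,"dz": 0,"ax": 0,"ay": 0,"az": 0,"claw": 1}

```text
clock: 11.92
eef_pos: [553.8, -10.2, 61.4]
tool_rot: [-1.563, 0.0, -0.077]
force: [-0.3, 15.6, 1.5]
width: 0.0
```

Call:
servo_tool:
  increments:
    - {"dx": 0,"dy": 0.8,"dz": 0,"ax": 0,"ay": 0,"az": 0,"claw": 1}
    - {"dx": 0,"dy": 2,"dz": 0,"ax": 0,"ay": 0,"az": 0,"claw": 1}
    - {"dx": 0,"dy": 3,"dz": 2,"ax": 0,"ay": 0,"az": 0,"claw": 1}
    - {"dx": 0,"dy": 3,"dz": 6,"ax": 0,"ay": 0,"az": 0,"claw": 1}
    - {"dx": 0,"dy": 5,"dz": 10,"ax": 0,"ay": 0,"az": 0,"claw": 1}
    - {"dx": 0,"dy": 9,"dz": 10,"ax": 0,"ay": 0,"az": 0,"claw": 1}
    - {"dx": 0,"dy": 12,"dz": 10,"ax": 0,"ay": 0,"az": 0,"claw": 1}
    - {"dx": 0,"dy": 12,"dz": 10,"ax": 0,"ay": 0,"az": 0,"claw": 1}

```text
clock: 12.58
eef_pos: [553.9, 111.1, 162.6]
tool_rot: [-1.565, -0.002, -0.073]
force: [-0.5, 0.1, -1.1]
width: -0.2
```

```bash
python3 - <<'E'
from h import *
b=cam("scene");a=cam("top")
crop(b,240,180,390,280,5,"s18");crop(a,255,140,375,215,6,"t18")
s=read_state();print(s["clock"],s["eef_pos"],s["force"],s["width"],s["tool_rot"])
E
```

```text
12.6833 [553.43969044 103.76683789 161.38558503] [ 0.51747001 -1.2547157  -0.30056643] -0.07880668044833006 [-1.57105620e+00 -1.14866666e-04 -7.84993375e-02]
```

View pics/s18.png

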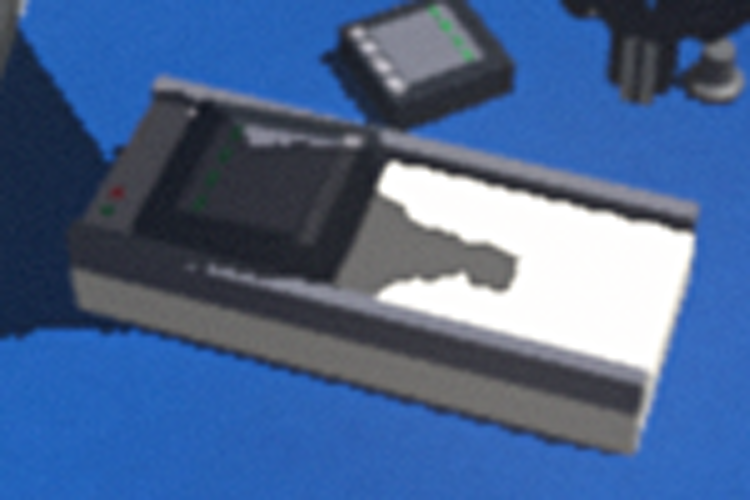

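View pics/t18.png

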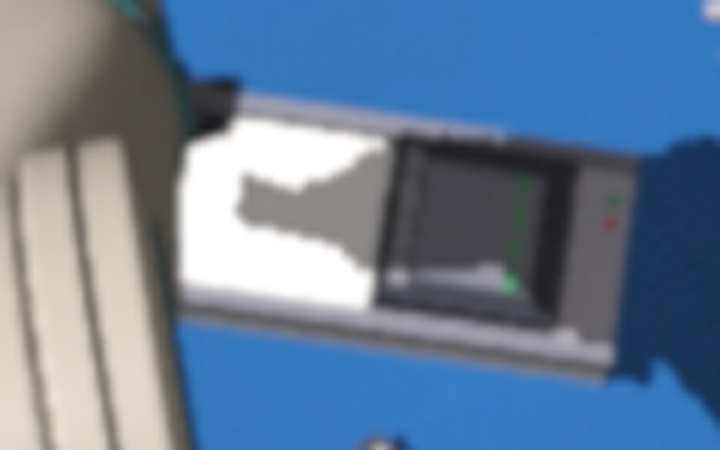

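Call:
servo_tool:
  increments:
    - {"dx": -0.1,"dy": -4,"dz": 0,"ax": 0,"ay": 0,"az": 0,"claw": 1}
    - {"dx": -0.1,"dy": -8,"dz": 0,"ax": 0,"ay": 0,"az": 0,"claw": 1}
    - {"dx": -0.1,"dy": -12,"dz": 0,"ax": 0,"ay": 0,"az": 0,"claw": 1}
    - {"dx": -0.1,"dy": -12.8,"dz": -2,"ax": 0,"ay": 0,"az": 0,"claw": 1}
    - {"dx": -0.1,"dy": -12.8,"dz": -5,"ax": 0,"ay": 0,"az": 0,"claw": 1}
    - {"dx": -0.1,"dy": -12.8,"dz": -7,"ax": 0,"ay": 0,"az": 0,"claw": 1}
    - {"dx": -0.1,"dy": -12.8,"dz": -8,"ax": 0,"ay": 0,"az": 0,"claw": 1}
    - {"dx": -0.1,"dy": -12.8,"dz": -8,"ax": 0,"ay": 0,"az": 0,"claw": 1}

```text
clock: 13.35
eef_pos: [550.6, -27.3, 79.0]
tool_rot: [-1.572, 0.005, -0.084]
force: [-0.5, 0.4, 0.6]
width: -0.0
```

```bash
python3 - <<'E'
from h import *
b=cam("scene")
crop(b,240,160,390,280,5,"s19")
s=read_state();print(s["clock"],s["eef_pos"],s["force"],s["width"],s["tool_rot"])
E
```

```text
13.4 [551.80096654 -26.77499458  80.41237687] [ 0.43024459 -0.07645635  0.73201843] -0.3432510852399184 [-1.57176479  0.00261736 -0.08289319]
```

View pics/s19.png

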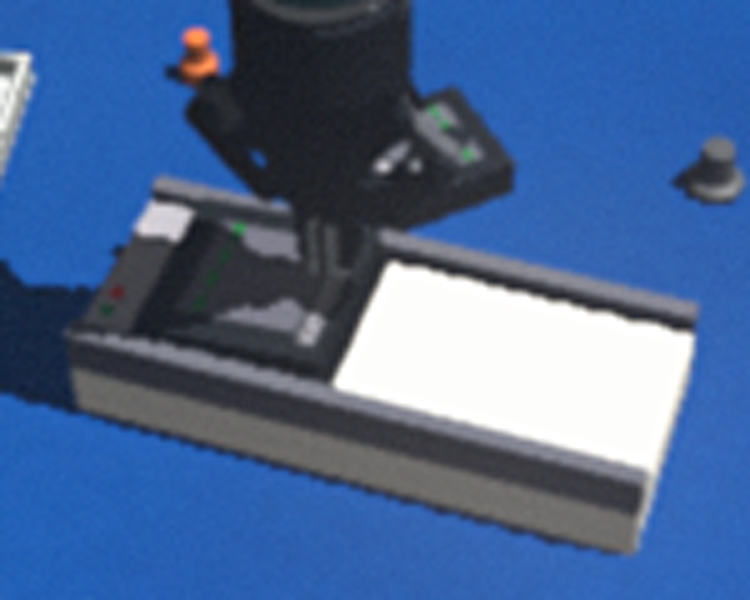

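Call:
servo_tool:
  increments:
    - {"dx": 0,"dy": 0.2,"dz": -0.6,"ax": 0,"ay": 0,"az": 0,"claw": 1}
    - {"dx": 0,"dy": 0.2,"dz": -1,"ax": 0,"ay": 0,"az": 0,"claw": 1}
    - {"dx": 0,"dy": 0.2,"dz": -1.3,"ax": 0,"ay": 0,"az": 0,"claw": 1}
    - {"dx": 0,"dy": 0.2,"dz": -1.6,"ax": 0,"ay": 0,"az": 0,"claw": 1}
    - {"dx": 0,"dy": 0.2,"dz": -1.6,"ax": 0,"ay": 0,"az": 0,"claw": 1}

```text
clock: 13.82
eef_pos: [553.1, -23.2, 65.4]
tool_rot: [-1.57, -0.001, -0.081]
force: [-0.2, 0.9, 0.0]
width: -0.1
```

Call:
servo_tool:
  increments:
    - {"dx": 0,"dy": 0,"dz": -0.15,"ax": 0,"ay": 0,"az": 0,"claw": 1}
    - {"dx": 0,"dy": 0,"dz": -0.3,"ax": 0,"ay": 0,"az": 0,"claw": 1}
    - {"dx": 0,"dy": 0,"dz": -0.3,"ax": 0,"ay": 0,"az": 0,"claw": 1}

```text
clock: 14.07
eef_pos: [552.5, -24.1, 62.1]
tool_rot: [-1.571, 0.001, -0.082]
force: [0.3, -0.3, 0.8]
width: 0.1
```

Call:
servo_tool:
  increments:
    - {"dx": 0,"dy": 0,"dz": -0.15,"ax": 0,"ay": 0,"az": 0,"claw": 1}
    - {"dx": 0,"dy": 0,"dz": -0.3,"ax": 0,"ay": 0,"az": 0,"claw": 1}
    - {"dx": 0,"dy": 0,"dz": -0.3,"ax": 0,"ay": 0,"az": 0,"claw": 1}

```text
clock: 14.32
eef_pos: [552.8, -24.1, 60.1]
tool_rot: [-1.571, -0.0, -0.082]
force: [-1.2, -0.3, 7.9]
width: 0.1
```

Call:
servo_tool:
  increments:
    - {"dx": 0,"dy": 0,"dz": -0.15,"ax": 0,"ay": 0,"az": 0,"claw": 1}
    - {"dx": 0,"dy": 0,"dz": -0.3,"ax": 0,"ay": 0,"az": 0,"claw": 1}
    - {"dx": 0,"dy": 0,"dz": -0.3,"ax": 0,"ay": 0,"az": 0,"claw": 1}

```text
clock: 14.57
eef_pos: [552.8, -24.1, 59.9]
tool_rot: [-1.571, -0.001, -0.082]
force: [-7.9, -0.9, 34.1]
width: 0.2
```

Call:
servo_tool:
  increments:
    - {"dx": 0,"dy": 0,"dz": 2,"ax": 0,"ay": 0,"az": 0,"claw": 1}
    - {"dx": 0,"dy": 0,"dz": 6,"ax": 0,"ay": 0,"az": 0,"claw": 1}
    - {"dx": 0,"dy": 2,"dz": 10,"ax": 0,"ay": 0,"az": 0,"claw": 1}
    - {"dx": -2,"dy": 6,"dz": 13,"ax": 0,"ay": 0,"az": 0,"claw": 1}
    - {"dx": -4,"dy": 10,"dz": 13,"ax": 0,"ay": 0,"az": 0,"claw": 1}
    - {"dx": -6,"dy": 14,"dz": 13,"ax": 0,"ay": 0,"az": 0,"claw": 1}
    - {"dx": -8,"dy": 18,"dz": 13,"ax": 0,"ay": 0,"az": 0,"claw": 1}
    - {"dx": -8,"dy": 22,"dz": 13,"ax": 0,"ay": 0,"az": 0,"claw": 1}

```text
clock: 15.23
eef_pos: [472.8, 178.1, 186.6]
tool_rot: [-1.572, 0.002, -0.083]
force: [0.6, -0.3, -0.4]
width: 0.1
```

```bash
python3 - <<'E'
from h import *
b=cam("scene");a=cam("top")
crop(b,240,180,390,280,5,"s20");crop(a,255,140,375,215,6,"t20");cv2.imwrite("pics/top20.png",a["color"][:,:,::-1])
s=read_state();print(s["clock"],s["eef_pos"],s["force"],s["width"],s["tool_rot"])
E
```

```text
15.3333 [473.46459156 186.72479153 186.67632911] [ 0.59435902 -0.22989999 -0.15534854] 0.0911792771780908 [-1.56544305e+00  4.38947543e-05 -6.95001548e-02]
```

View pics/s20.png

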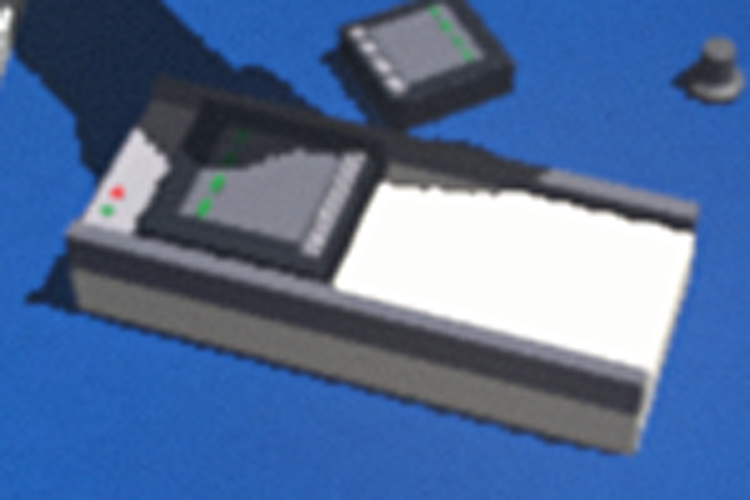

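View pics/t20.png

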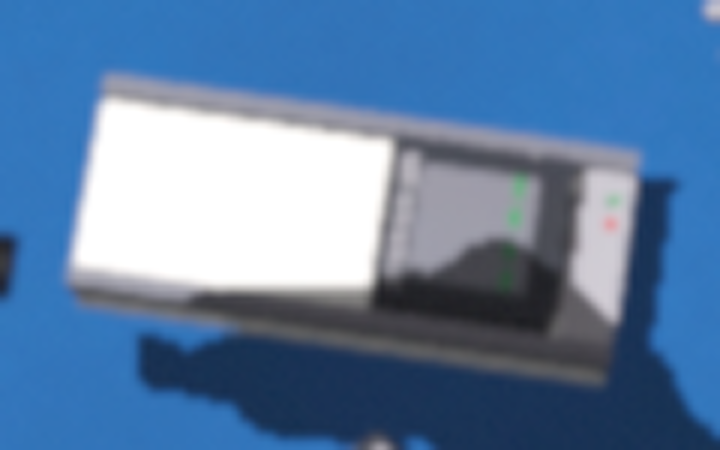

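View pics/top20.png

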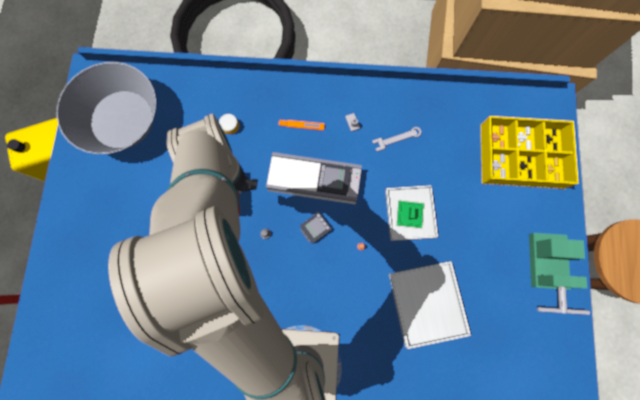

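```bash
python3 - <<'E'
from h import *
a=cam("top");b=cam("scene")
T=lambda p:((p[0]+.5)/6-.5+255,(p[1]+.5)/6-.5+140)
S=lambda p:((p[0]+.5)/5-.5+240,(p[1]+.5)/5-.5+180)
c=np.array([554,0]);y=-1.653;u=np.array([np.cos(y),np.sin(y)]);v=np.array([-u[1],u[0]])
for p in[(398,140),(378,303),(583,165),(553,328)]:
  X=ray(a,*T(p),60)[:2]-c;print((X@u).round(1),(X@v).round(1))
for p in[(385,160),(330,280),(205,105),(145,235)]:
  X=ray(b,*S(p),60)[:2]-c;print("s",(X@u).round(1),(X@v).round(1))
# LED row triangulation near nose and white dots near tail
for pt,ps in[((520,185),(205,208)),((508,283),(240,135)),((398,140),(330,280)),((378,303),(385,160)),((412,155),(318,245))]:
  X=tri(a,T(pt),b,S(ps));print(X.round(1))
crop(a,315,160,360,200,16,"t21");crop(b,262,196,322,240,13,"s21")
E
```

```text
16.2 40.8
18.7 -44.3
110.5 41.5
106.7 -44.2
s 8.5 -28.9
s 8.9 48.9
s 103.9 -36.9
s 99.0 49.7
[573.5 -81.5  60.1]
[523.  -78.9  58.5]
[595.4 -17.1  51.2]
[511.2 -12.   44.7]
[584.9 -25.   61.7]
```

View pics/s21.png

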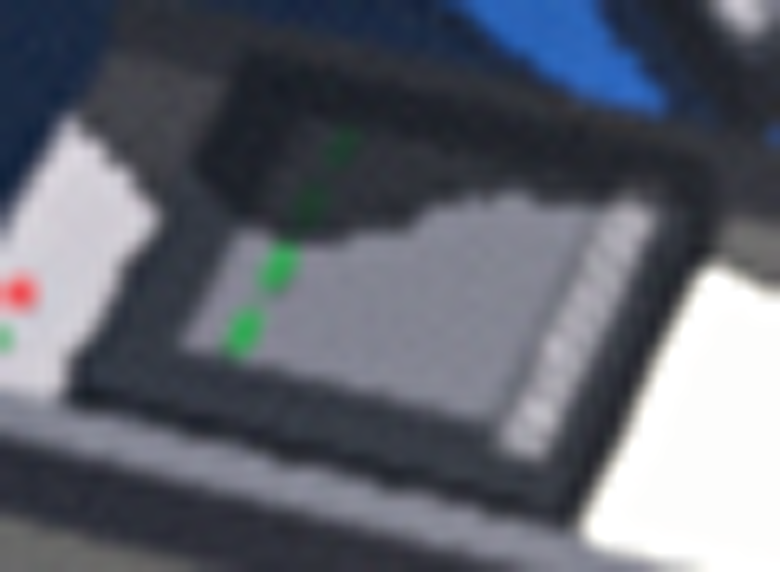

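```bash
python3 - <<'E'
from h import *
s=read_state();print(s["clock"],s["force"]);finish_job()
E
```

```text
15.4333 [ 0.01030404  0.19628158 -0.31181242]
the job is handed in; nothing more can be done
```

The dust cover is in the smaller tray and the battery is seated in the cradle's bay. I handed the job in at 15.4 s, and no verdict is given.

**What I did**
- I gripped the cover by its tab, lifted it out of the bay, set it down near the tray's centre and let go.
- I then pushed the battery's tail face along the deck with shut fingers. The nose dropped into the bay and I kept pushing until it met the end, at about 16 N.
- Last, I pressed the tail from above to about 34 N and moved the arm clear.

**Last checks**
- **Cover:** the pictures show it flat, tab up and inside the tray.
- **Battery height:** the press met resistance at z ≈ 60 mm, which is the seated top height, and it gave no further. Two-view points put the top near the nose at 58.5 to 60 mm and near the tail at about 62 mm, which agrees with a flat seat to the 2 mm camera accuracy.
- **Bystanders:** none of the bystanders looked moved in the final top view, though I did not measure them.

**What disagreed or was not confirmed**
- **Position along the bay:** the two cameras put the tail edge at cradle x ≈ 17 mm and ≈ 9 mm. Their mean is about 13 mm, the expected seat, but neither view settled it alone.
- **Push along the deck:** I briefly pressed down on the tail with about 23 N as it began to tip, and raised the tool to free it.
- **Catch:** I felt no distinct snap on the final press. The tail had already gone down by then, probably during the last firm push.
- **Tilt step:** I judged it from the geometry and the pictures, and did not measure the angle.

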